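# Bring the parcel-label printer back into service after a roll change

## Task

A fresh roll is in the label printer. Push its lid down until it latches, then switch on the power strip by pressing the raised end of its rocker, then press the printer's round feed key right in and let it go. Do not press the oblong cancel key, do not swing the lid farther open, and leave everything else on the desk where it is.

Things in the scene. Friction and masses are not known exactly. Their poses are not given: they have to be found in the camera images.
- printer: Grey desktop label printer, 250 mm deep (its x), 200 mm wide (its y), 150 mm high with the lid shut; fixed to the desk. Origin: centre of its underside; x points to its back (the hinge side), y to its left as seen from the robot, z up. Its front 56 mm is a flat deck 135 mm above the desk that carries two black keys 90 mm apart: the round feed key at (-98, -45) mm and the oblong cancel key at (-98, +45) mm. A white label roll shows inside while the lid stands open.
- lid (a joint): Angle of the printer's lid, rad: 0 shut and latched, growing as its front edge (the robot's side) rises; starts between 0.6 and 0.95, stop at 1.3. A stiff hinge: it stays where it is left. Pushing it down takes 1 to 4 N at the front edge; at about 0.07 it meets two spring catches in the side walls and needs about 7 N there, then snaps to 0 and stays shut.
- lid_hinge (a point): Middle of the lid's hinge line, which runs along the printer's y at (100, 0, 140) mm in its frame. The lid is a plate 200 mm wide reaching 168 mm from the hinge to its front edge; its flat outer face lies 10 mm off the hinge line.
- lid_press (a point): Point on the lid's outer face where a person pushes: mid-width, 150 mm from the hinge, 18 mm short of the front edge. Its z axis is the outer normal of that face.
- feed_top (a point): Centre of the top of the round feed key: black, 26 mm across, standing 8 mm above the deck.
- feed_key (a joint): Travel of the round feed key, m: 0 out, 0.005 fully in; a spring returns it (2 N to start, 4.5 N fully in).
- cancel_top (a point): Centre of the top of the oblong cancel key: black, 10 by 26 mm, standing 8 mm above the deck. Not to be pressed.
- cancel_key (a joint): Travel of the cancel key, m: 0 out, 0.005 fully in.
- strip: White power strip lying on the desk left or right of the printer, 300 mm long (its x), 62 mm wide, 40 mm high; fixed. Origin: centre of its underside. Four round sockets, and at its -x end (towards the robot) one large rocker switch, 36 by 24 mm, on a black surround whose top is 43 mm above the desk.
- rocker (a joint): Angle of the rocker about a line across the strip, 115 mm from its centre towards the -x end and 52 mm above the desk, rad: -0.15 off (the end towards the robot is raised), +0.15 on (that end is down). It snaps over past the middle; about 3 N on the raised end.
- rocker_press (a point): Point on top of the rocker's raised end, 14 mm from the pivot towards the strip's -x end; about 56 mm above the desk when off and 52 mm when on.
- dispenser: Black desktop tape dispenser, 170 by 66 by 108 mm, on the other side of the printer from the strip. Origin: centre of its underside. Leave alone.
- label_roll: Spare white label roll standing on end, 80 mm across, 60 mm high. Origin: centre of its underside. Leave alone.
- marker: Marker pen lying flat, 130 mm long (its x), 20 mm thick. Origin: under its middle. Leave alone.
- cutter: Grey box cutter lying flat with the blade drawn in, 145 by 24 by 13 mm. Origin: under its middle. Leave alone.
- mug: White mug, 82 mm across, 95 mm high. Origin: centre of its underside. Leave alone.
- spool: Ribbon spool lying flat, 90 mm across, 36 mm high. Origin: centre of its underside. Leave alone.
- gift_box: Small cardboard gift box, 93 by 73 by 47 mm. Origin: centre of its underside. Leave alone.
- notebook: Grey spiral notebook lying flat, 148 by 105 by 17 mm. Origin: under its middle. Leave alone.

How it is judged:
By the outcome, as a careful person would: the job done as asked, in the order asked, and still so for the second after the job is handed in, with the robot touching nothing.
It also fails if it takes over 51 s, if anything falls off the work surface, if the arm or the gripper's body presses on something with over 40 N, if the wrist force passes 120 N, or if a joint passes its speed limit or range.

## Robot

A 6-joint arm with a two-finger parallel gripper is mounted at the origin on the work surface. World frame = base frame: x ahead of the robot, y to its left, z up, the work surface at z = 0. Lengths are in m, angles in rad, forces in N, time in s.
With the tool pointing down it reaches from about 0.25 to 0.775 m from the base axis. Payload 4 kg.
Tool frame: the origin (TCP) lies between the finger pads; the fingertips stand 14 mm ahead of it and the grasp point (between the pads) lies 5 mm behind it (robot.tips_ahead is the distance from the TCP to the fingertips, in m); z points along the fingers, y is the direction in which the jaws open and shut (so a half turn about z gives the same grasp; the last joint's range is limited). The gripper opens to 94 mm and grips with 3 to 60 N. Pads are 16 mm wide; open, the fingers measure 119 mm over their backs; the gripper's body (75 mm by 177 mm) begins 78 mm behind the grasp point.
Start: joints at [1.206, 0.087, 1.371, -0, 1.684, -0.103], TCP at [0.142, 0.531, 0.22] pointing down, gripper open.
Joint ranges: [-3.1, 3.1], [-0.76, 2.03], [0.27, 2.55], [-1.08, 4.22], [0.17, 2.65], [-2.57, 2.57]. Speed limits (rad/s): [2.79, 2.79, 3.14, 3.14, 3.14, 3.14].

## Interface

Orientations are given as [roll, pitch, yaw] about the fixed x, y, z axes, in that order (R = Rz(yaw) Ry(pitch) Rx(roll)).
In Python, from bench import robot, optics, job gives the robot as it stands.
- The arm moves only by the tool apply_moves, never from a script. Its argument "moves" is a list of rows, each a list of 3 entries, a list of its own where there are three numbers: the shift along the tool's x, y, z in cm, then the turn, a rotation vector about the tool's x, y, z in rad, then the opening, from 0 (shut) to 1 (fully open). In form: [[[tx, ty, tz], [rx, ry, rz], grip], ...]. A call has exactly 10 rows; each row is the pose to reach, as a shift and turn from the pose commanded when the call began, along the tool's axes at that moment; what a row does not reach only later rows make up. A row lasts 1/12 s, in which the tool goes at most 41.7 mm and 7.16 degrees, less where a joint would pass 70% of its speed; a pose out of reach is approached as far as the arm can. A call with a gripper value outside its range is refused whole. The fingers move at their own pace and stop on an object; the grip force is fixed at half the most. Time passes only in rows, so rows that repeat a pose let the fingers close, or fill a call up. It gives the time, the measured TCP pose, the force and the opening at its end, in the units of the state.
- robot.get_obs(): the state, without advancing time (a new reading comes with each control period).
- optics.snapshot(name): name is "scene" or "top" or "wrist"; returns the picture (420x560x3 uint8, red, green, blue); there is no depth.
- optics.get_calibration(name): a dict with "fx", "fy", "cx", "cy" (pixels), "rvec" (rotation vector, rad) and "tvec" (3), from world to camera coordinates, as OpenCV has them. Camera axes: x right, y down, z forward; pixel columns grow to the right and rows downward; lengths in m; the calibration is good to about 2 mm. A picture is of the moment at which its call begins: read the wrist's pose just before it. get_calibration takes no time and is no camera call; for the wrist camera it gives the pose at the moment of the call.
- job.close_job(): hands the job in, once; it reports no verdict.
The state is a dict: "time": time; "joint_positions": joint angles; "qvel": joint speeds; "joint_torque": joint torques, N m; "tool_pos": TCP position; "ee_rot": TCP orientation; "wrist_force": force on the tool from outside, world axes, zero at the start; "wrist_torque": the same for the moment, N m; "width": finger opening in m.
Only numpy, scipy, OpenCV 4.12 (cv2) and the standard library are available. Lean on these libraries where they do the work, as an engineer would, in place of code of your own. Each camera call takes 0.05 s, during which the arm holds its last target.

## Working session

There is one attempt and no reset: what is moved stays moved. The work goes in short steps, Python scripts to look and compute and a tool call to move; the robot and the scene stay as the last step left them, time stands still between calls to the robot, and variables do not carry over. Pictures are saved under pics/ and viewed, and the job is handed in when it is done.

Besides the shell and the picture viewer there is one more tool, called after "Request:" as a command line: name --argument value ..., lists and objects as JSON in quotes. apply_moves: Moves the arm, as the interface text tells. Its arguments: {"type":"object","properties":{"moves":{"type":"array"}},"required":["moves"]}

```bash
mkdir -p pics; ls; python3 - <<'E'
from bench import robot, optics, job
import cv2
for n in ["scene","top","wrist"]:
    c=optics.get_calibration(n); print(n,{k:(v if not hasattr(v,'tolist') else v.tolist()) for k,v in c.items()})
    cv2.imwrite(f"pics/{n}0.png",cv2.cvtColor(optics.snapshot(n),cv2.COLOR_RGB2BGR))
print(robot.get_obs())
E
```

```text
pics
scene {'fx': 487.59138223352556, 'fy': 487.59138223352556, 'cx': 269.5250152690108, 'cy': 217.38457770484504, 'rvec': [0.5708378397639836, 2.496147057273657, -1.369735421182128], 'tvec': [0.5298266489186448, -0.017934449851608327, 1.672543734236675]}
top {'fx': 486.5854383693742, 'fy': 486.5854383693742, 'cx': 272.3059745941308, 'cy': 209.49912168058134, 'rvec': [2.158391143255896, -2.1444045650917793, 0.15531329606427416], 'tvec': [-0.01844385680193134, 0.6040591107665346, 1.3484768785378782]}
wrist {'fx': 309.3366972902983, 'fy': 309.3366972902983, 'cx': 277.5279121646448, 'cy': 203.40981598554114, 'rvec': [-2.3176713735281145, -1.7799904143060692, -0.2344667598802578], 'tvec': [-0.5487598076351228, -0.02817812509659682, 0.3916147692755661]}
{'time': 0.15, 'joint_positions': array([ 1.20592649e+00,  8.78137870e-02,  1.37192233e+00,  4.46196056e-06,
        1.68360329e+00, -1.03089376e-01]), 'qvel': array([ 0.00143607, -0.00255199, -0.00306601,  0.00027281, -0.00118881,
       -0.00060193]), 'joint_torque': array([ 2.48262608e-03, -3.40644300e+01, -3.02792501e+01,  7.20786466e-02,
        3.05119192e-02, -1.15783769e-04]), 'tool_pos': array([0.14219204, 0.53088104, 0.2185497 ]), 'ee_rot': array([-3.13985563e+00, -1.84163870e-04,  2.87981254e+00]), 'wrist_force': array([-1.1888454 , -0.13474662, -0.90589206]), 'wrist_torque': array([-0.02459067,  0.0325486 ,  0.00168664]), 'width': 0.09413667263244063}
```

View pics/scene0.png

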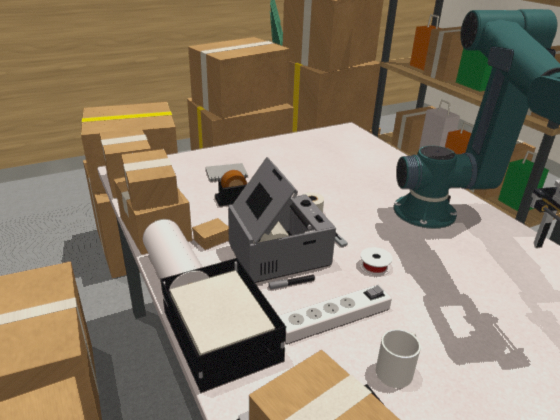

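View pics/top0.png

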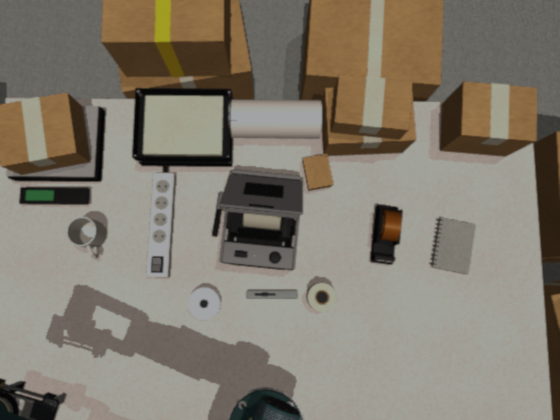

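View pics/wrist0.png

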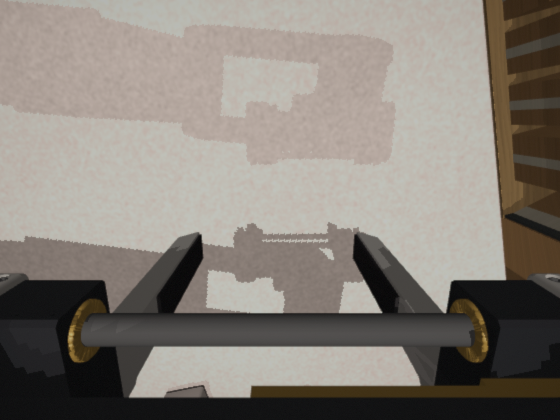

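The top view shows the printer around (262,220), with the round key near (275,257) and the oblong key near (240,253). The strip is around (160,225), with its rocker near (157,264). I'll zoom in on these.

```bash
cat > h.py <<'E'
import numpy as np, cv2
from bench import robot, optics, job
def cal(n):
    c=optics.get_calibration(n)
    K=np.array([[c['fx'],0,c['cx']],[0,c['fy'],c['cy']],[0,0,1]]);R=cv2.Rodrigues(np.array(c['rvec'],float))[0];t=np.array(c['tvec'],float)
    return K,R,t
def ray(c,uv):
    K,R,t=c; d=R.T@np.linalg.solve(K,[uv[0],uv[1],1]); o=-R.T@t
    return o,d/np.linalg.norm(d)
def onz(c,uv,z):
    o,d=ray(c,uv); return o+d*(z-o[2])/d[2]
def tri(r1,r2):
    (a,u),(b,v)=r1,r2
    s=np.linalg.lstsq(np.c_[u,-v],b-a,rcond=None)[0]
    p,q=a+s[0]*u,b+s[1]*v
    return (p+q)/2,np.linalg.norm(p-q)
def proj(c,p):
    K,R,t=c; x=K@(R@np.asarray(p)+t); return x[:2]/x[2]
E
python3 - <<'E'
import cv2
a=cv2.imread('pics/top0.png')
cv2.imwrite('pics/top0c.png',cv2.resize(a[160:285,140:310],None,fx=4.5,fy=4.5,interpolation=cv2.INTER_CUBIC))
b=cv2.imread('pics/scene0.png')
cv2.imwrite('pics/scene0c.png',cv2.resize(b[150:340,220:400],None,fx=3.1,fy=3.1,interpolation=cv2.INTER_CUBIC))
E
```

```text
(no output)
```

View pics/top0c.png

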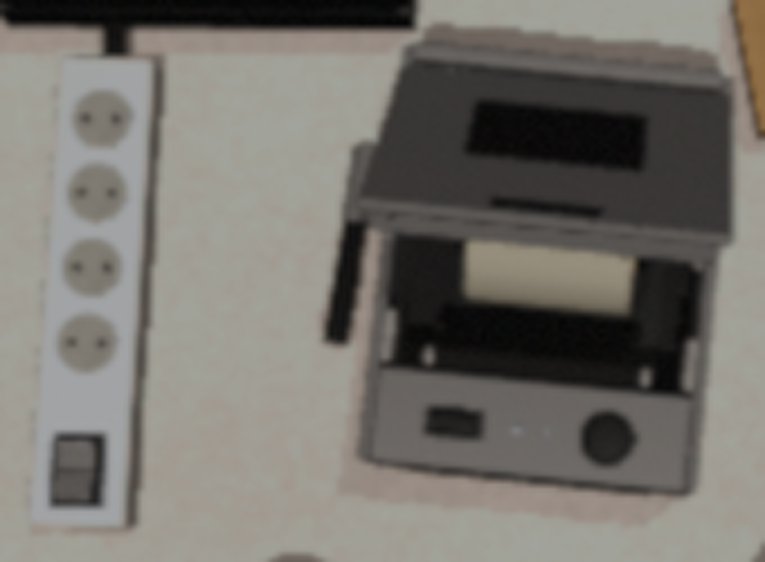

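View pics/scene0c.png

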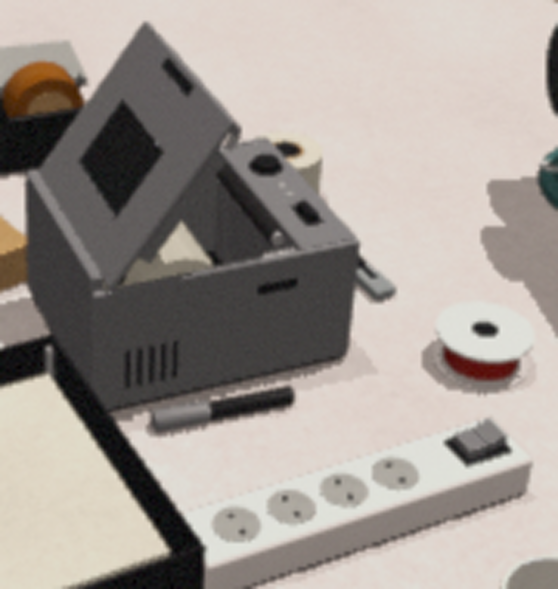

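```bash
cat > m.py <<'E'
from h import *
T,S=cal('top'),cal('scene')
tp=lambda x,y:((x+.5)/4.5-.5+140,(y+.5)/4.5-.5+160)
sp=lambda x,y:((x+.5)/3.1-.5+220,(y+.5)/3.1-.5+150)
pts=dict(feed=((607,437),(266,163)),cancel=((454,421),(306,211)),rock=((76,470),(479,441)),
 lidL=((362,207),(237,130)),lidR=((728,240),(148,25)),deckFL=((362,460),(357,243)))
for k,(a,b) in pts.items():
    p,e=tri(ray(T,tp(*a)),ray(S,sp(*b))); print(k,p.round(4),'gap',round(e,4))
f=onz(T,tp(607,437),.143);c=onz(T,tp(454,421),.143)
print('top-plane feed',f,'cancel',c,'dist',np.linalg.norm(f-c))
f2=onz(S,sp(266,163),.143);c2=onz(S,sp(306,211),.143)
print('scene-plane',f2,c2,np.linalg.norm(f2-c2))
y=(c-f)[:2];y/=np.linalg.norm(y);x=np.array([y[1],-y[0]]);print('printer yaw',np.arctan2(x[1],x[0]))
for n,(u,v) in dict(nearL=(32,527),nearR=(128,527),farL=(62,57),farR=(152,57)).items(): print(n,onz(T,tp(u,v),.04 ).round(4))
print('rock', onz(T,tp(76,470),.052),onz(S,sp(479,441),.052))
E
python3 m.py
```

```text
feed [ 0.4659 -0.0208  0.1418] gap 0.0009
cancel [0.4749 0.068  0.1413] gap 0.0017
rock [0.4473 0.3082 0.0485] gap 0.0009
lidL [0.5796 0.1116 0.2715] gap 0.002
lidR [ 0.5634 -0.0824  0.2776] gap 0.0
deckFL [0.453  0.1214 0.1327] gap 0.0034
top-plane feed [ 0.46545254 -0.02057204  0.143     ] cancel [0.47414978 0.06839085 0.143     ] dist 0.08938701270219604
scene-plane [ 0.4673162  -0.01930471  0.143     ] [0.47714363 0.06976081 0.143     ] 0.08960605440306316
printer yaw -0.097452859990003
nearL [0.4117 0.3365 0.04  ]
nearR [0.4121 0.2767 0.04  ]
farL [0.7107 0.3298 0.04  ]
farR [0.7111 0.2721 0.04  ]
rock [0.44685632 0.30771203 0.052     ] [0.45055813 0.31109862 0.052     ]
```

Checks on the measurements:

| Item | Measured | Expected |
|---|---|---|
| Key spacing | 89.5 mm | 90 mm |
| Key height | 142 mm | 143 mm |
| Strip length | 299 mm | 300 mm |
| Lid hinge-to-edge distance | 166 mm | 168 mm |

The lid angle comes out near 0.88 rad, inside its stated range. I'll raise the arm, shut the fingers and move to above the lid.

Request:
apply_moves --moves '[[[0,0,-4],[0,0,-0.1],0],[[0,0,-8],[0,0,-0.2],0],[[0,0,-12],[0,0,-0.262],0],[[-2,-1.5,-14],[0,0,-0.262],0],[[-5,-3.5,-14],[0,0,-0.262],0],[[-8.5,-5.5,-14],[0,0,-0.262],0],[[-12,-8,-14],[0,0,-0.262],0],[[-15,-10,-14],[0,0,-0.262],0],[[-18,-12,-14],[0,0,-0.262],0],[[-21,-14,-14],[0,0,-0.262],0]]'

```text
time: 0.98
tool_pos: [0.3097, 0.3401, 0.3593]
ee_rot: [-3.142, -0.0, -3.141]
wrist_force: [1.1, -0.5, 0.2]
width: 0.0309
```

Request:
apply_moves --moves '[[[-2,-2.5,0],[0,0,0],0],[[-5,-5.7,0],[0,0,0],0],[[-8,-9,0],[0,0,0],0],[[-11,-12.4,0],[0,0,0],0],[[-14,-15.8,0],[0,0,0],0],[[-17,-19.2,0],[0,0,0],0],[[-20,-22.6,0],[0,0,0],0],[[-23,-26,0],[0,0,0],0],[[-25.5,-29.2,0],[0,0,0],0],[[-27.5,-31.5,0],[0,0,0],0]]'

```text
time: 1.82
tool_pos: [0.5776, 0.0334, 0.359]
ee_rot: [3.141, -0.001, 3.141]
wrist_force: [0.4, 0.7, 0.1]
width: 0.0006
```

```bash
python3 - <<'E'
from h import *
print(robot.get_obs()['tool_pos'],robot.get_obs()['width'],robot.tips_ahead)
for n in ['wrist','scene']:
    cv2.imwrite(f"pics/{n}1.png",cv2.cvtColor(optics.snapshot(n),cv2.COLOR_RGB2BGR))
c=cal('wrist'); print(repr(c))
W=c
for p in [(.4665,-.0205,.143),(.4755,.069,.143),(.5796,.1116,.2715),(.5634,-.0824,.2776)]: print(proj(W,p))
a=cv2.imread('pics/scene1.png')
cv2.imwrite('pics/scene1c.png',cv2.resize(a[100:300,200:400],None,fx=3,fy=3,interpolation=cv2.INTER_CUBIC))
E
```

```text
[0.57762451 0.03340323 0.35904794] 0.000577574974134563 0.014
(array([[309.33669729,   0.        , 277.52791216],
       [  0.        , 309.33669729, 203.40981599],
       [  0.        ,   0.        ,   1.        ]]), array([[ 6.36449171e-03,  9.99979417e-01, -8.11362877e-04],
       [ 9.66570826e-01, -5.94387701e-03,  2.56330858e-01],
       [ 2.56320759e-01, -2.41565530e-03, -9.66588761e-01]]), array([-0.03318848, -0.6215937 ,  0.37537739]))
[233.45251603  87.30506393]
[310.90397778  95.02136351]
[374.47924926 212.36307307]
[139.58244387 196.796288  ]
```

View pics/wrist1.png

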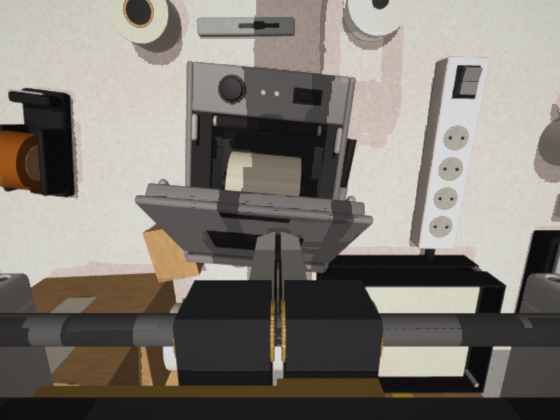

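View pics/scene1c.png

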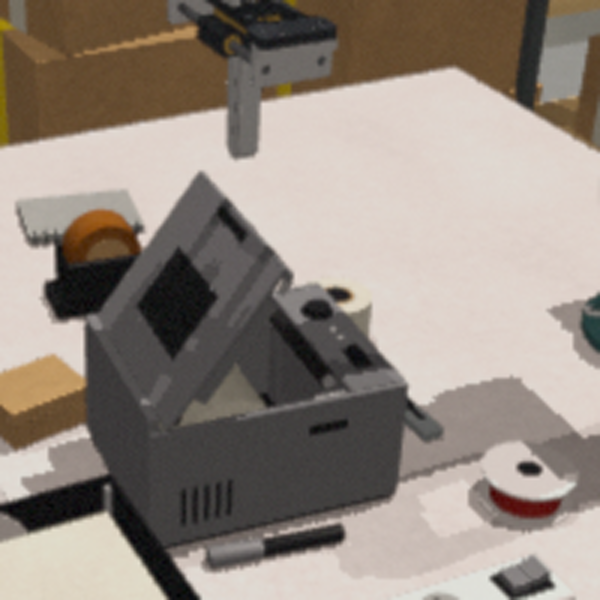

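The wrist view agrees with my measurements. It shows the feed key at (231,89) against a predicted (233,87), and the lid corners near (140,200) and (370,217). The fingers are shut and above the lid's outer face, so I'll come down behind its front edge.

Request:
apply_moves --moves '[[[-0.5,-0.6,0.5],[0,0,0],0],[[-1,-1.3,1.5],[0,0,0],0],[[-1.1,-1.3,3],[0,0,0],0],[[-1.1,-1.3,4.5],[0,0,0],0],[[-1.1,-1.3,5.5],[0,0,0],0],[[-1.1,-1.3,6.5],[0,0,0],0],[[-1.1,-1.3,7.2],[0,0,0],0],[[-1.0,-1.3,7.7],[0,0,0],0],[[-0.9,-1.3,8.2],[0,0,0],0],[[-0.8,-1.3,8.6],[0,0,0],0]]'

```text
time: 2.75
tool_pos: [0.5848, 0.0225, 0.2739]
ee_rot: [3.142, 0.001, -3.141]
wrist_force: [0.2, 0.1, 0.8]
width: 0.0004
```

```bash
python3 - <<'E'
from h import *
print(robot.get_obs()['tool_pos'],robot.get_obs()['wrist_force'])
a=cv2.cvtColor(optics.snapshot('scene'),cv2.COLOR_RGB2BGR)
cv2.imwrite('pics/scene2c.png',cv2.resize(a[100:300,200:400],None,fx=3,fy=3,interpolation=cv2.INTER_CUBIC))
E
```

```text
[0.58482565 0.02247964 0.27385212] [0.17865419 0.13879957 0.8229117 ]
```

View pics/scene2c.png

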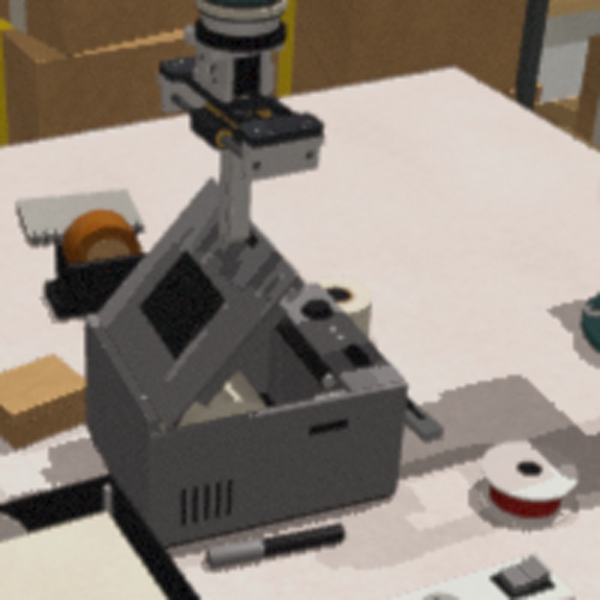

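The lid corner has started to move, from (200,175) to (213,182) in the crop, and the tips sit near the press point. I'll continue along the arc.

Request:
apply_moves --moves '[[[0.5,-0.1,0.6],[0,0,0],0],[[1.0,-0.1,1.1],[0,0,0],0],[[1.5,-0.2,1.7],[0,0,0],0],[[2.1,-0.3,2.4],[0,0,0],0],[[2.7,-0.3,3.2],[0,0,0],0],[[3.3,-0.3,4.0],[0,0,0],0],[[3.8,-0.3,4.9],[0,0,0],0],[[4.3,-0.3,5.8],[0,0,0],0],[[4.7,-0.3,6.7],[0,0,0],0],[[5.0,-0.3,7.6],[0,0,0],0]]'

```text
time: 3.63
tool_pos: [0.5342, 0.0193, 0.1968]
ee_rot: [3.141, -0.0, -3.141]
wrist_force: [1.0, 1.6, 0.5]
width: 0.0006
```

Request:
apply_moves --moves '[[[0.2,0,0.6],[0,0,0],0],[[0.3,0,1.1],[0,0,0],0],[[0.4,0,1.6],[0,0,0],0],[[0.5,0,2.0],[0,0,0],0],[[0.5,0,2.3],[0,0,0],0],[[0.5,0,2.6],[0,0,0],0],[[0.5,0,2.9],[0,0,0],0],[[0.5,0,3.1],[0,0,0],0],[[0.5,0,3.3],[0,0,0],0],[[0.5,0,3.3],[0,0,0],0]]'

```text
time: 4.47
tool_pos: [0.53, 0.0192, 0.1642]
ee_rot: [-3.142, 0.001, -3.141]
wrist_force: [-0.9, 0.3, -0.2]
width: 0.0006
```

```bash
python3 - <<'E'
from h import *
print(robot.get_obs()['tool_pos'],robot.get_obs()['wrist_force'])
a=cv2.cvtColor(optics.snapshot('scene'),cv2.COLOR_RGB2BGR)
cv2.imwrite('pics/scene3c.png',cv2.resize(a[150:300,200:400],None,fx=4,fy=4,interpolation=cv2.INTER_CUBIC))
E
```

```text
[0.53004799 0.01924705 0.16424199] [-0.9487908   0.30808462 -0.2475126 ]
```

View pics/scene3c.png

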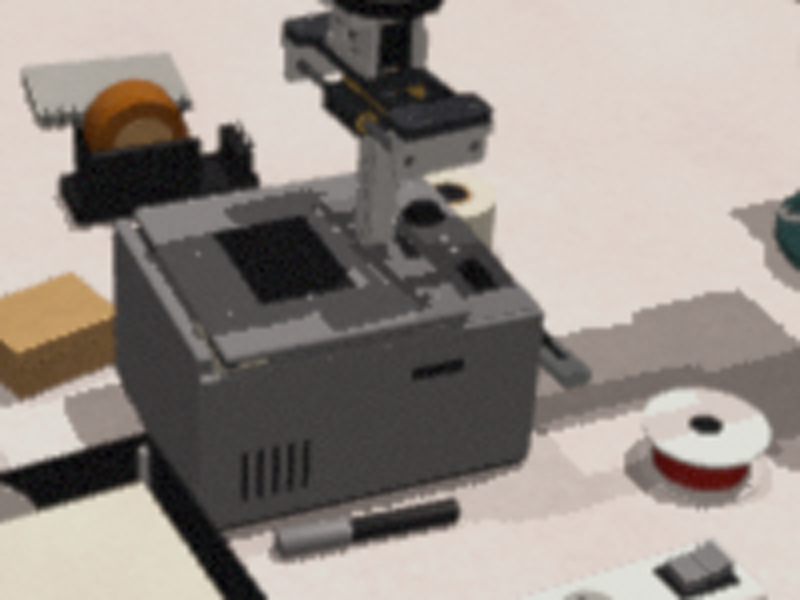

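The lid looks shut, with the lid plate flush around (300,270) in the crop. The contact force is about 0 N, so I'll press a little further to make sure it latched.

Request:
apply_moves --moves '[[[0,0,0.1],[0,0,0],0],[[0,0,0.2],[0,0,0],0],[[0,0,0.2],[0,0,0],0],[[0,0,0.3],[0,0,0],0],[[0,0,0.3],[0,0,0],0],[[0,0,0.3],[0,0,0],0],[[0,0,0.3],[0,0,0],0],[[0,0,0.3],[0,0,0],0],[[0,0,0.3],[0,0,0],0],[[0,0,0.3],[0,0,0],0]]'

```text
time: 5.35
tool_pos: [0.5301, 0.0192, 0.1641]
ee_rot: [-3.141, 0.002, -3.141]
wrist_force: [-4.0, 0.3, 9.5]
width: 0.0008
```

The lid is solid at tip height 150 mm under 9.5 N, so it is latched. I'll lift off and go to the strip.

Request:
apply_moves --moves '[[[0,0,-1],[0,0,0],0],[[0,0,-3],[0,0,0],0],[[0,0,-6],[0,0,0],0],[[0.5,2,-8],[0,0,0],0],[[1.5,5.5,-8],[0,0,0],0],[[3,9,-8],[0,0,0],0],[[4,12.5,-8],[0,0,0],0],[[5.5,16,-8],[0,0,0],0],[[6.5,19.5,-8],[0,0,0],0],[[7.8,23,-8],[0,0,0],0]]'

```text
time: 6.18
tool_pos: [0.4512, 0.2508, 0.2415]
ee_rot: [3.141, 0.0, 3.141]
wrist_force: [0.4, -0.2, 0.2]
width: 0.0005
```

```bash
python3 - <<'E'
from h import *
print(robot.get_obs()['tool_pos'],robot.get_obs()['wrist_force'])
c=cal('wrist'); a=cv2.cvtColor(optics.snapshot('wrist'),cv2.COLOR_RGB2BGR)
cv2.imwrite('pics/wrist4.png',a)
cv2.imwrite('pics/top4.png',cv2.cvtColor(optics.snapshot('top'),cv2.COLOR_RGB2BGR))
import pickle;pickle.dump(c,open('w4.pkl','wb'))
print(proj(c,(.4475,.308,.052)),proj(c,(.4335,.308,.056)))
E
```

```text
[0.45119402 0.25082128 0.24147035] [ 0.35425863 -0.183118    0.21411159]
[326.76291927 183.18869482] [327.81642848 171.8830999 ]
```

View pics/wrist4.png

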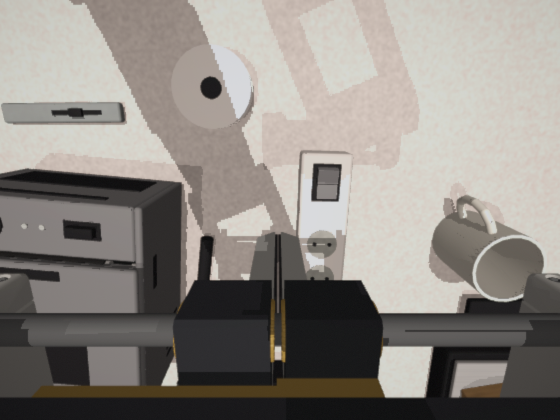

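The rocker's middle is at (326.5,183), right on the prediction of (326.8,183.2). I'll come down over its near, raised end.

Request:
apply_moves --moves '[[[0.6,2,0],[0,0,0],0],[[1.2,4,1],[0,0,0],0],[[1.8,5.7,3],[0,0,0],0],[[1.8,5.7,6],[0,0,0],0],[[1.8,5.7,9],[0,0,0],0],[[1.8,5.7,12],[0,0,0],0],[[1.8,5.7,14],[0,0,0],0],[[1.8,5.7,15],[0,0,0],0],[[1.8,5.7,15.5],[0,0,0],0],[[1.8,5.7,15.5],[0,0,0],0]]'

```text
time: 7.12
tool_pos: [0.4338, 0.3057, 0.0859]
ee_rot: [-3.141, -0.001, 3.141]
wrist_force: [-0.1, -0.8, 0.0]
width: 0.001
```

```bash
python3 - <<'E'
from h import *
print(robot.get_obs()['tool_pos'],robot.get_obs()['wrist_force'])
a=cv2.cvtColor(optics.snapshot('scene'),cv2.COLOR_RGB2BGR)
cv2.imwrite('pics/scene5c.png',cv2.resize(a[230:350,300:440],None,fx=5,fy=5,interpolation=cv2.INTER_CUBIC))
E
```

```text
[0.43380946 0.30568029 0.0858604 ] [-0.10627858 -0.84816946  0.03548829]
```

View pics/scene5c.png

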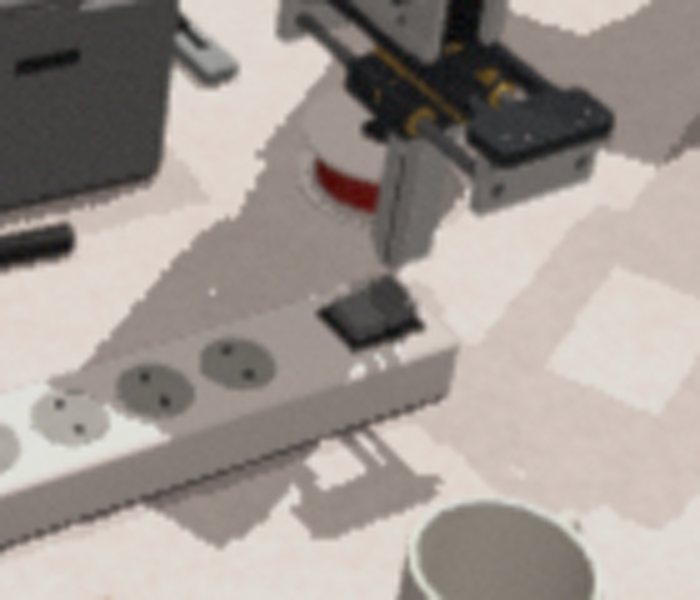

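The tips hang about 15 mm above the rocker's near end, with clearance all round. Pressing now.

Request:
apply_moves --moves '[[[0,0.2,0.5],[0,0,0],0],[[0.1,0.2,1.0],[0,0,0],0],[[0.1,0.2,1.3],[0,0,0],0],[[0.1,0.2,1.5],[0,0,0],0],[[0.1,0.2,1.7],[0,0,0],0],[[0.1,0.2,1.8],[0,0,0],0],[[0.1,0.2,1.9],[0,0,0],0],[[0.1,0.2,2.0],[0,0,0],0],[[0.1,0.2,2.0],[0,0,0],0],[[0.1,0.2,2.0],[0,0,0],0]]'

```text
time: 8.0
tool_pos: [0.4328, 0.3082, 0.0663]
ee_rot: [-3.142, -0.0, -3.141]
wrist_force: [-0.0, -0.3, 0.0]
width: 0.0002
```

Request:
apply_moves --moves '[[[0,0,0.1],[0,0,0],0],[[0,0,0.1],[0,0,0],0],[[0,0,0.2],[0,0,0],0],[[0,0,0.2],[0,0,0],0],[[0,0,0.2],[0,0,0],0],[[0,0,0.2],[0,0,0],0],[[0,0,0.2],[0,0,0],0],[[0,0,0.2],[0,0,0],0],[[0,0,0.2],[0,0,0],0],[[0,0,0.2],[0,0,0],0]]'

```text
time: 8.83
tool_pos: [0.4329, 0.3083, 0.0659]
ee_rot: [3.141, 0.001, -3.141]
wrist_force: [-1.3, -2.5, 6.7]
width: 0.0004
```

The rocker has bottomed at tip height 51.9 mm, which matches the stated on height. I'll lift straight up and check.

Request:
apply_moves --moves '[[[0,0,-1],[0,0,0],0],[[0,0,-3],[0,0,0],0],[[0,0,-6],[0,0,0],0],[[0,0,-9],[0,0,0],0],[[0,0,-12],[0,0,0],0],[[0,-2,-14],[0,0,0],0],[[0,-5,-14],[0,0,0],0],[[0,-8,-14],[0,0,0],0],[[-0.5,-11,-14],[0,0,0],0],[[-1,-14,-14],[0,0,0],0]]'

```text
time: 9.67
tool_pos: [0.4427, 0.1673, 0.2051]
ee_rot: [3.141, 0.001, -3.14]
wrist_force: [-0.1, -0.6, 1.1]
width: 0.0004
```

```bash
python3 - <<'E'
from h import *
print(robot.get_obs()['tool_pos'],robot.get_obs()['wrist_force'])
a=cv2.cvtColor(optics.snapshot('scene'),cv2.COLOR_RGB2BGR)
b=cv2.imread('pics/scene1.png')
f=lambda a:cv2.resize(a[270:320,340:410],None,fx=5,fy=5,interpolation=cv2.INTER_CUBIC)
cv2.imwrite('pics/scene6c.png',np.hstack([f(b),f(a)]))
c=cal('wrist');w=cv2.cvtColor(optics.snapshot('wrist'),cv2.COLOR_RGB2BGR); cv2.imwrite('pics/wrist6.png',w)
print(proj(c,(.4663,-.0203,.143)),proj(c,(.4755,.069,.143)))
import pickle;pickle.dump(c,open('w6.pkl','wb'))
E
```

```text
[0.44265262 0.16725675 0.20507539] [-0.10524606 -0.62465519  1.12551819]
[ 49.73153333 247.66446838] [162.64916994 258.11510631]
```

View pics/scene6c.png

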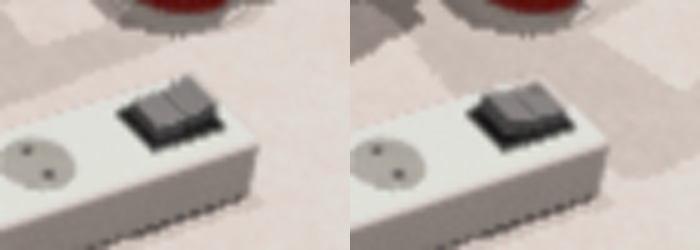

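View pics/wrist6.png

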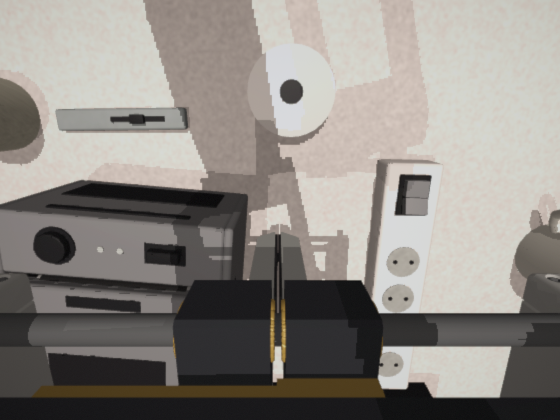

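The rocker has flipped: its near end was raised before and is down now. The feed key is at (52,245), within about 2 mm of the estimate. Moving to above it.

Request:
apply_moves --moves '[[[-0.3,-2.5,0],[0,0,0],0],[[-0.7,-6,0],[0,0,0],0],[[-1.1,-9.5,0],[0,0,0],0],[[-1.5,-13,0],[0,0,0],0],[[-2,-16,0],[0,0,0],0],[[-2.3,-18,0],[0,0,0],0],[[-2.3,-18.7,0],[0,0,0],0],[[-2.3,-18.7,1],[0,0,0],0],[[-2.3,-18.7,2],[0,0,0],0],[[-2.3,-18.7,2.5],[0,0,0],0]]'

```text
time: 10.6
tool_pos: [0.4648, -0.0171, 0.1772]
ee_rot: [3.14, -0.003, -3.14]
wrist_force: [-0.0, 0.2, 0.0]
width: 0.0004
```

```bash
python3 - <<'E'
from h import *
print(robot.get_obs()['tool_pos'],robot.get_obs()['wrist_force'])
a=cv2.cvtColor(optics.snapshot('scene'),cv2.COLOR_RGB2BGR)
b=cv2.cvtColor(optics.snapshot('top'),cv2.COLOR_RGB2BGR)
cv2.imwrite('pics/scene7c.png',cv2.resize(a[160:280,260:380],None,fx=5,fy=5,interpolation=cv2.INTER_CUBIC))
c=cal('scene')
print((proj(c,(.4655,-.0197,.143))-[260,160])*5)
E
```

```text
[ 0.46482933 -0.01710472  0.17721638] [-0.01459948  0.18950384  0.03839795]
[229.68439074 210.24896886]
```

View pics/scene7c.png

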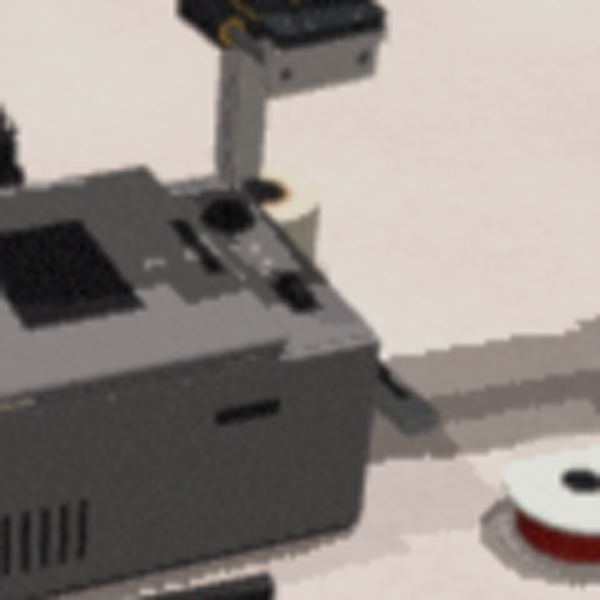

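The tip is above the round key at (228,215) in the crop, and the lid is flush. I'll press slowly.

Request:
apply_moves --moves '[[[0,-0.25,0.5],[0,0,0],0],[[0,-0.25,1.0],[0,0,0],0],[[0,-0.25,1.5],[0,0,0],0],[[0,-0.25,1.9],[0,0,0],0],[[0,-0.25,2.1],[0,0,0],0],[[0,-0.25,2.3],[0,0,0],0],[[0,-0.25,2.45],[0,0,0],0],[[0,-0.25,2.55],[0,0,0],0],[[0,-0.25,2.6],[0,0,0],0],[[0,-0.25,2.6],[0,0,0],0]]'

```text
time: 11.53
tool_pos: [0.4656, -0.0211, 0.1538]
ee_rot: [3.141, -0.0, -3.141]
wrist_force: [-2.4, 1.0, 4.6]
width: 0.0006
```

Request:
apply_moves --moves '[[[0,0,0.1],[0,0,0],0],[[0,0,0.2],[0,0,0],0],[[0,0,0.2],[0,0,0],0],[[0,0,0.3],[0,0,0],0],[[0,0,0.3],[0,0,0],0],[[0,0,0.3],[0,0,0],0],[[0,0,0.3],[0,0,0],0],[[0,0,0.3],[0,0,0],0],[[0,0,0.3],[0,0,0],0],[[0,0,0.3],[0,0,0],0]]'

```text
time: 12.37
tool_pos: [0.4659, -0.0212, 0.1522]
ee_rot: [-3.141, 0.001, -3.141]
wrist_force: [-4.0, 1.8, 9.6]
width: 0.0004
```

Request:
apply_moves --moves '[[[0,0,0.1],[0,0,0],0],[[0,0,0.2],[0,0,0],0],[[0,0,0.2],[0,0,0],0],[[0,0,0.2],[0,0,0],0],[[0,0,0.2],[0,0,0],0],[[0,0,0.2],[0,0,0],0],[[0,0,0.2],[0,0,0],0],[[0,0,0.2],[0,0,0],0],[[0,0,0.2],[0,0,0],0],[[0,0,0.2],[0,0,0],0]]'

```text
time: 13.2
tool_pos: [0.4659, -0.0212, 0.152]
ee_rot: [-3.141, 0.002, -3.141]
wrist_force: [-7.7, 2.1, 16.5]
width: 0.0001
```

The key has bottomed: tip height is 138 mm and it didn't move any further at 16.5 N. Releasing it and lifting clear.

Request:
apply_moves --moves '[[[0,0,-0.5],[0,0,0],0],[[0,0,-1.5],[0,0,0],0],[[0,0,-3],[0,0,0],0],[[0,0,-5],[0,0,0],0],[[0,0,-8],[0,0,0],0],[[0,0,-11],[0,0,0],0],[[3,0,-13],[0,0,0],0],[[6,0,-15],[0,0,0],0],[[8,0,-15],[0,0,0],0],[[8,0,-15],[0,0,0],0]]'

```text
time: 14.03
tool_pos: [0.3848, -0.0215, 0.3011]
ee_rot: [-3.14, 0.006, 3.141]
wrist_force: [0.7, -0.3, -0.2]
width: 0.0003
```

```bash
python3 - <<'E'
from h import *
print(robot.get_obs()['tool_pos'],robot.get_obs()['wrist_force'])
a=cv2.cvtColor(optics.snapshot('scene'),cv2.COLOR_RGB2BGR)
t=cv2.cvtColor(optics.snapshot('top'),cv2.COLOR_RGB2BGR)
cv2.imwrite('pics/scene8c.png',cv2.resize(a[150:330,220:400],None,fx=3.3,fy=3.3,interpolation=cv2.INTER_CUBIC))
cv2.imwrite('pics/top8.png',t)
E
```

```text
[ 0.38476025 -0.02146953  0.30114568] [ 0.65905921 -0.2611981  -0.23912863]
```

View pics/scene8c.png

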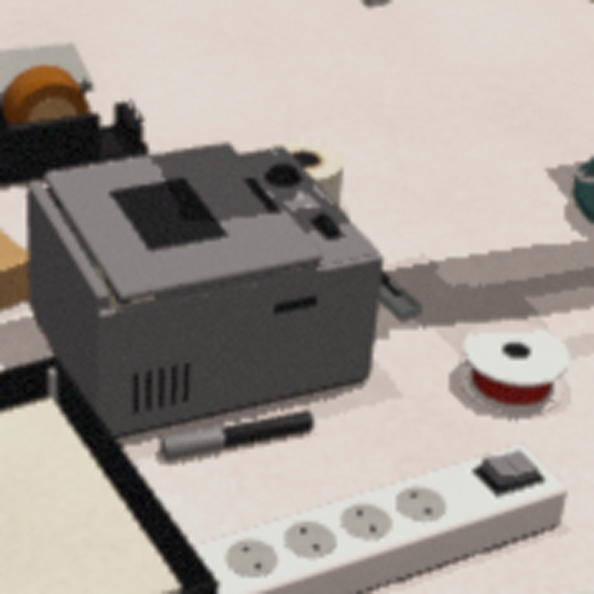

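View pics/top8.png

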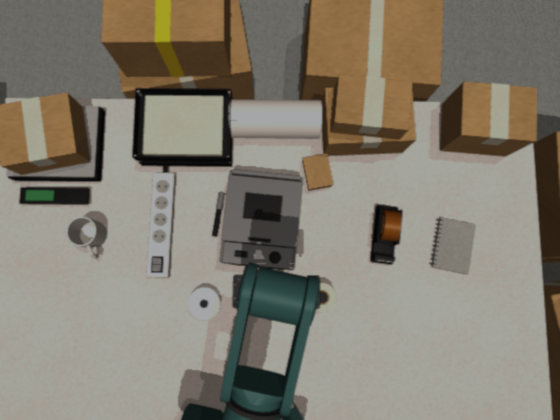

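The lid is shut, the rocker is on, the feed key is back out at (285,175) in the scene crop, and the rest of the desk looks unchanged. I'll hand in.

```bash
python3 -c "
from bench import job
print(job.close_job())"
```

```text
the job is handed in; nothing more can be done
None
```

The job is done and handed in at about 14 s of the 51 s allowed, with the arm clear of everything. I pushed the lid shut, then switched on the power strip, then pressed the feed key and let it go.

- **Lid:** it held firm at tip height 150 mm under 9.5 N, above the 7 N the catches need. The last pictures show it flush.
- **Power strip:** the rocker bottomed at tip height 51.9 mm, matching the stated 52 mm when on. Pictures before and after show its near end going from raised to down.
- **Feed key:** it stopped at tip height 138 mm, which is the full 5 mm of travel, and did not move further at 16.5 N. After I lifted off, it looked back out.
- **Everything else:** the cancel key was not touched. The final pictures show the other things where they were, except that the arm partly hid the cutter and spare label roll from above. The scene view shows both, only partly and with no sign of having moved.

No check failed. The camera views differed by 1–4 mm on positions, and the tools landed where intended.

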